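Open the hose-tag label printer for a new roll

TASK

The label printer on the hose bench has run out of tags: open it ready for a new roll. With the fingertips, press down the ridged release tab at the front until the lid springs up, then gently push the lid up and over until it is fully open and stays open by itself. Only touch and push: pinch and lift nothing, force neither tab nor lid, and leave the things standing around the printer where they are.

Things in the scene. Friction and masses are not known exactly. Their poses are not given: they have to be found in the camera images.
- printer: Desktop label printer fixed to the bench: black base 218 x 170 mm, front deck 85 mm high; grey lid, shut top 135 mm high, covering x -66 to +98, y -83 to +83 mm. Origin: centre of the underside; x from its front (robot side) to its back, y to the operator's left, z up. The release tab is at the deck's right end; the small round feed button at its left end is not needed
- release_tab (a joint): Angle of the release tab, a rocker: 0 at rest, grows as its front is pressed down, stop at 0.18 rad. It frees the lid at about 0.12 rad and springs back when let go
- tab_pad (a point): Press point on top of the release tab, a grey ridged plate 36 mm (x) by 34 mm (y): printer x -94, y -60, z 96 mm, 11 mm above the deck. Tab edges lie 15 mm in front, 21 mm behind and 17 mm to each side; the shut lid's front wall 28 mm behind. It turns about an axis along y 48 mm behind this point, so the point sinks 8.5 mm; spring force 2.5 N at first, 5 N at the stop
- lid (a joint): Lid angle: 0 shut and latched, about 0.6 rad half a second after it is freed, sprung up on its lifter, 1.75 rad fully open against its stop, leaning back past upright. Pushed less than about 1.35 rad it falls back on the lifter; beyond, it falls open by its own weight and stays. About 1.5 N at the front edge moves it
- lid_edge (a point): Middle of the lid's front lower edge (foot of its front wall, 166 mm wide, 4 mm thick): 99 mm high when shut, 158 mm from the hinge line, moving on an arc about it. The lid is a shell 36 mm deep; from 4 to 34 mm behind the edge, at printer y -33 to +65 mm, lies a flat underside (print head carrier), 3 mm above the edge, that can be pushed from below
- lid_hinge (a point): Middle of the lid's hinge line, which runs along printer y: printer x +92, y 0, z 100 mm. It does not move
- label_roll: New roll of paper labels standing on end, 80 mm across, 60 mm high, loose, beside the printer; leave it. Origin: centre of its underside
- crimp_die: Dark steel crimping die set, a thick ring 86 mm across, 60 mm high, loose, beside the printer; leave it. Origin: centre of its underside
- ferrule: Steel hose ferrule standing on end, 33 mm across, 46 mm high, loose, beside the printer's front; leave it. Origin: centre of its underside
- hose_fitting: Brass hose fitting standing on its hexagon nut, 38 mm across, 62 mm high, loose, beside the printer's front; leave it. Origin: centre of its underside

How it is judged:
On the way, in this order (a step that is already met when the one before it is completed fails the run):
1. the release tab is pressed down with the fingers (value of joint release_tab above 0.08 rad and contact force between the fingers and release_tab above 0.5 N).
2. the lid has sprung up on its lifter (value of joint lid above 0.45 rad), for 0.1 s.
At the end, for the whole second after the job is handed in: The lid stands fully open and still (over 1.65 rad of its 1.75 rad), the release tab is back up (under 0.04 rad), and the roll, die, ferrule and fitting are within 20 mm of where they stood (value of joint lid above 1.65 rad and velocity of joint lid between -0.05 and 0.05 rad/s and value of joint release_tab below 0.04 rad and distance of each of label_roll, crimp_die, ferrule, hose_fitting from where it was at the start of the episode below 0.02 m); the robot touches nothing.
It fails at once if the lid is pinched or forced (more than 20 N between fingers and lid) (contact force between the fingers and lid above 20 N).
It fails at once if the release tab is pinched or forced (more than 35 N between fingers and tab) (contact force between the fingers and release_tab above 35 N).
It fails at once if one of the loose things is lifted, knocked over or shoved (over 20 mm) (distance of any of label_roll, crimp_die, ferrule, hose_fitting from where it was at the start of the episode above 0.02 m or angle between any of ferrule, hose_fitting's own z axis and vertical above 0.5 rad).
It fails at once if one of the loose things is pinched or pushed (more than 10 N from the fingers) (contact force between the fingers and label_roll above 10 N or contact force between the fingers and crimp_die above 10 N or contact force between the fingers and ferrule above 10 N or contact force between the fingers and hose_fitting above 10 N).
It also fails if it takes over 42 s, if anything falls off the work surface, if the arm or the gripper's body presses on something with over 40 N, if the wrist force passes 120 N, or if a joint passes its speed limit or range.

ROBOT

A 6-joint arm with a two-finger parallel gripper is mounted at the origin on the work surface. World frame = base frame: x ahead of the robot, y to its left, z up, the work surface at z = 0. Lengths are in m, angles in rad, forces in N, time in s.
With the tool pointing down it reaches from about 0.275 to 0.875 m from the base axis. Payload 12.5 kg.
Tool frame: the origin (TCP) lies at the very end of the fingers, on their centre line; the grasp point (between the pads) lies 19 mm behind it; z points along the fingers, y is the line along which they close (so a half turn about z gives the same grasp; the last joint's range is limited). The gripper opens to 85 mm and grips with 20 to 120 N. Pads are 22 mm wide; open, the fingers measure 114 mm over their backs; the gripper's body (76 mm by 85 mm) begins 54 mm behind the grasp point. The pads swing forward as they close: fully open they stand 13 mm farther back than shut.
Start: joints at [-1.241, 0.351, 1.652, -0, 1.139, -0.085], TCP at [0.222, -0.503, 0.231] pointing down, gripper open.
Joint ranges: [-2.75, 2.75], [-0.79, 2.1], [0.01, 2.65], [-1.57, 4.71], [0.07, 3.14], [-2.87, 2.87]. Speed limits (rad/s): [2.22, 2.22, 2.79, 3.14, 3.14, 3.14].

INTERFACE

Orientations are given as a 3x3 rotation matrix whose columns are the frame's x, y, z axes.
In Python, from bench import manip gives the robot as it stands. Calls block until the motion is done:
- manip.move_ptp(position, orientation): joint-space move of the TCP to a pose.
- manip.move_l(position, attitude=None, max_speed=0.15): straight line of the TCP; attitude=None keeps the orientation; max_speed is the mean speed in m/s.
- manip.move_j(angles): joint-space move.
- manip.set_gripper(opening, effort=None): opening from 0.0 (shut) to 1.0 (fully open); effort is the grip in N (None keeps the last); returns when the fingers have stopped.
- manip.dwell(seconds).
- manip.inverse_kinematics(position, orientation): joint angles nearest the present ones, or None.
- manip.grab_frame(name): name is "side" or "top"; returns (picture, depth): 420x560x3 uint8, red, green, blue; 420x560 float32, m along the optical axis (not along the pixel's ray), 0 where there is no reading.
- manip.get_calibration(name): a dict with "camera_matrix" (3x3 intrinsics, pixels), "k1" (the pictures are not rectified: a ray, as slopes to the right and down, at radius r is drawn at 1 + k1 r^2 times it, then the intrinsics apply), "R" (3x3) and "t" (3): a world point X has camera coordinates R X + t. Camera axes: x right, y down, z forward; pixel columns grow to the right and rows downward; lengths in m; the calibration is good to about 2 mm. A picture is of the moment at which its call begins. get_calibration takes no time and is no camera call.
A pose or a line that the arm cannot do raises manip.Unreachable and nothing moves.
- manip.sign_off(): hands the job in; it is judged then, once.
Trained networks look in the newest picture that a camera, given by its name, has taken for a name from the list of things; names that differ only in an ending like _2 or _b are one class to them, and where a whole thing is asked for, a point or a joint stands for the part that bears it (a point fixed in the world has none). Each returns a list of dicts, best first, with "confidence" (0 to 1); they miss things now and then, are a little off and sometimes report something else, mostly with a low value. They report only what shows in the picture. A call takes as long as a camera call.
- manip.look_for(camera, name): "at" ([x, y, z] in m, in world coordinates, good to about 4 mm: the middle of the surface that is visible of it).
Readings, each from a call of its own:
- manip.current_time(): time.
- manip.current_qpos(): joint angles.
- manip.current_joint_vel(): joint speeds.
- manip.current_joint_torque(): joint torques, N m.
- manip.current_ee_pos(): TCP position.
- manip.current_tcp_rot(): TCP orientation.
- manip.current_force(): force on the tool from outside, world axes, zero at the start.
- manip.current_ft_torque(): the same for the moment, N m.
- manip.current_grip_width(): opening from 0.0 (shut) to 1.0 (fully open).
- manip.current_grip_force(): force on a finger pad.
Only numpy, scipy, OpenCV 4.12 (cv2) and the standard library are available. Lean on these libraries where they do the work, as an engineer would, in place of code of your own. Each camera call takes 0.05 s, during which the arm holds its last target. There are 200 camera calls.

## Working session

There is one attempt and no reset: what is moved stays moved. The work goes in short steps, each a Python script; the robot and the scene stay as the last script left them, time stands still between calls to the robot, and variables do not carry over. Pictures are saved under pics/ and viewed, at most 10 in all, crops included, and the job is handed in when it is done.

```bash
mkdir -p pics; python3 - <<'E'
from bench import manip
import cv2,numpy as np
for c in("top","side"):
    p,d=manip.grab_frame(c); cv2.imwrite(f"pics/{c}0.png",p[:,:,::-1]); np.save(f"{c}_d0.npy",d)
    k=manip.get_calibration(c); print(c,k["camera_matrix"].tolist(),k["k1"],k["R"].round(3).tolist(),k["t"].round(3).tolist())
    for n in("printer","tab_pad","lid","label_roll","crimp_die","ferrule","hose_fitting"):
        r=manip.look_for(c,n); print(n,[(np.round(q["at"],3).tolist(),round(q["confidence"],2)) for q in r[:2]])
print(manip.current_time(), manip.current_tcp_rot().round(3).tolist() )
E
```

```text
top [[422.62204216170295, 0.0, 275.3767629636446], [0.0, 422.62204216170295, 209.89380787822657], [0.0, 0.0, 1.0]] -0.13311153428587244 [[-0.017, -1.0, -0.016], [-0.993, 0.019, -0.12], [0.121, 0.014, -0.993]] [0.062, 0.532, 0.699]
printer [([0.564, -0.049, 0.134], 0.72)]
tab_pad [([0.511, -0.136, 0.098], 0.88)]
lid [([0.583, -0.044, 0.132], 0.77)]
label_roll [([0.525, 0.11, 0.06], 0.85)]
crimp_die [([0.686, -0.171, 0.056], 0.76)]
ferrule [([0.541, -0.236, 0.046], 0.95)]
hose_fitting [([0.44, 0.047, 0.032], 0.68)]
side [[532.2535956733897, 0.0, 283.4056488171733], [0.0, 532.2535956733897, 209.23541599478446], [0.0, 0.0, 1.0]] -0.04070338226523506 [[-0.859, -0.513, -0.006], [-0.334, 0.567, -0.753], [0.389, -0.644, -0.658]] [0.492, 0.219, 0.8]
printer [([0.554, 0.001, 0.102], 0.85)]
tab_pad [([0.509, -0.132, 0.092], 0.49)]
lid [([0.569, -0.013, 0.133], 0.73), ([0.554, 0.0, 0.103], 0.4)]
label_roll [([0.521, 0.132, 0.06], 0.83)]
crimp_die []
ferrule [([0.538, -0.24, 0.044], 0.7)]
hose_fitting [([0.433, 0.056, 0.029], 0.82)]
0.8 [[0.915, 0.403, 0.0], [0.403, -0.915, -0.0], [0.0, 0.0, -1.0]]
```

View pics/top0.png

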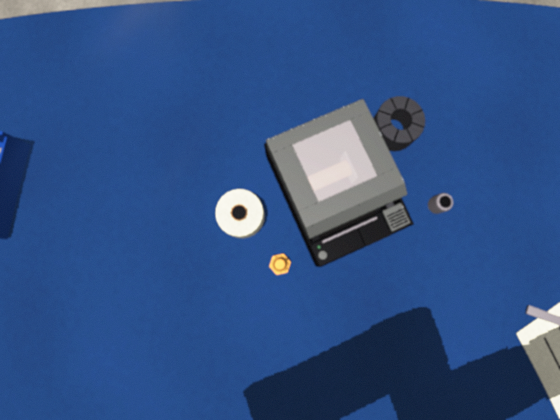

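View pics/side0.png

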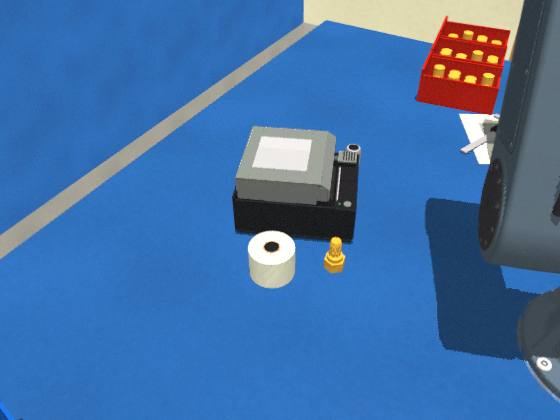

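```bash
cat > h.py <<'E'
from bench import manip
import cv2,numpy as np
def cloud(c,d):
    k=manip.get_calibration(c); K=np.array(k["camera_matrix"]); H,W=d.shape
    u,v=np.meshgrid(np.arange(W),np.arange(H))
    uv=np.stack([u,v],-1).reshape(-1,1,2).astype(np.float64)
    n=cv2.undistortPoints(uv,K,np.array([k["k1"],0,0,0.])).reshape(-1,2)
    z=d.reshape(-1,1); X=np.hstack([n*z,z])
    P=(X-np.array(k["t"]))@np.array(k["R"]); P[z[:,0]==0]=np.nan
    return P.reshape(H,W,3)
E
python3 - <<'E'
from h import *
for c in("top","side"):
    P=cloud(c,np.load(f"{c}_d0.npy")).reshape(-1,3)
    for lo,hi in((.128,.142),(.080,.0885)):
        m=(P[:,2]>lo)&(P[:,2]<hi)&(P[:,0]>.4)&(P[:,0]<.8)&(abs(P[:,1]+.05)<.17)
        Q=P[m]
        r=cv2.minAreaRect(Q[:,:2].astype(np.float32)*1000)
        print(c,lo,m.sum(),r,np.median(Q[:,2]),cv2.boxPoints(r).round().tolist())
E
```

```text
top 0.128 10827 ((588.9436645507812, -43.440032958984375), (159.38275146484375, 166.70071411132812), 23.122713088989258) 0.13359171139147152 [[483.0, 2.0], [548.0, -151.0], [695.0, -89.0], [630.0, 65.0]]
top 0.08 2417 ((565.637451171875, -52.769248962402344), (215.05679321289062, 169.5362548828125), 23.029754638671875) 0.08407830767633301 [[434.0, -17.0], [500.0, -173.0], [698.0, -89.0], [631.0, 67.0]]
side 0.128 4874 ((587.9818725585938, -39.69989013671875), (161.07127380371094, 173.61773681640625), 23.23475456237793) 0.13460275418729256 [[480.0, 8.0], [548.0, -151.0], [696.0, -88.0], [628.0, 72.0]]
side 0.08 1503 ((567.8662109375, -47.928184509277344), (220.3111114501953, 171.37705993652344), 23.162975311279297) 0.08482571079951241 [[433.0, -12.0], [500.0, -170.0], [703.0, -83.0], [635.0, 74.0]]
```

The top view shows the printer turned about 23°. The tab is at (397,217), ferrule (443,202), fitting (280,264), roll (240,212) and die (400,120). The side view agrees. My plan is to shut the gripper and press the tab with the tool tilted, so its body stays clear of the springing lid.

```bash
cat >> h.py <<'E'
yaw=np.radians(23.1); C=np.array([.5660,-.0510,0])
Rp=np.array([[np.cos(yaw),-np.sin(yaw),0],[np.sin(yaw),np.cos(yaw),0],[0,0,1]])
W=lambda p: C+Rp@(np.array(p)/1000)          # printer mm -> world m
def rot(t,s=1):                               # tool leaning back to the robot by t deg; fingers close along printer y
    t=np.radians(t); z=np.array([np.sin(t),0,-np.cos(t)]); y=np.array([0,s,0.])
    return Rp@np.stack([np.cross(y,z),y,z],1)
def push(th,g,t,y,r=138):                     # TCP (printer mm) with upper fingertip corner g mm below the carrier
    a=np.radians(t); c,s=np.cos(th),np.sin(th)
    return np.array([92-r*c+(2-g)*s-11*np.cos(a), y, 100+r*s+(2-g)*c-11*np.sin(a)])
def back(p,t,d): a=np.radians(t); return np.array(p)-d*np.array([np.sin(a),0,-np.cos(a)])
E
python3 - <<'E'
from h import *
P=cloud("top",np.load("top_d0.npy")).reshape(-1,3)
Q=((P-C)@Rp)*1000
m=(Q[:,2]>91)&(Q[:,2]<101)&(Q[:,0]>-120)&(Q[:,0]<-70)&(Q[:,1]<-30)&(Q[:,1]>-95)
q=Q[m]; print("tab",m.sum(),q.min(0).round(1),q.max(0).round(1),np.median(q,0).round(1))
m=(Q[:,2]>129)&(Q[:,2]<140)&(abs(Q[:,1])<110)&(abs(Q[:,0])<140); print("lid",np.percentile(Q[m],[.5,99.5],0).round(1))
m=(Q[:,2]>80)&(Q[:,2]<89)&(abs(Q[:,1])<110)&(abs(Q[:,0])<140);print("deck",np.percentile(Q[m],[.5,99.5],0).round(1))
for s in(1,-1):
  for t,p in[(25,back([-88,-60,110],25,40)),(25,[-88,-60,92]),(65,back(push(.6,20,65,15),65,90)),(65,push(.6,20,65,15)),(65,push(1,0,65,15)),(65,push(1.5,0,65,15)),(55,push(.6,20,55,15)),(55,push(1.5,0,55,15))]:
    j=manip.inverse_kinematics(W(p),rot(t,s)); print(s,t,W(p).round(3),None if j is None else np.round(j,2))
E
```

```text
tab 436 [-103.3  -78.4   91.4] [-70.1 -44.3  98.8] [-86.8 -60.6  95. ]
lid [[-50.8 -83.4 129.4]
 [102.1  80.5 136.5]]
deck [[-108.1  -85.    80.5]
 [  96.4   83.1   88.8]]
1 25 [ 0.493 -0.147  0.146] None
1 25 [ 0.509 -0.141  0.092] None
1 65 [ 0.451 -0.084  0.191] [-0.82  0.32  2.42  1.71  1.03  2.02]
1 65 [ 0.526 -0.052  0.153] [-0.58  0.48  2.32  1.98  0.97  1.92]
1 65 [ 0.573 -0.032  0.207] [-0.47  0.37  2.22  1.95  0.84  2.14]
1 65 [ 0.633 -0.006  0.228] [-0.35  0.39  2.09  1.97  0.74  2.25]
1 55 [ 0.525 -0.052  0.154] [-0.53  0.38  2.27  1.81  0.75  2.16]
1 55 [ 0.632 -0.007  0.229] [-0.31  0.33  2.02  1.63  0.57  2.61]
-1 25 [ 0.493 -0.147  0.146] [-0.56  0.31  2.04  0.63  0.63  0.12]
-1 25 [ 0.509 -0.141  0.092] [-0.53  0.43  2.04  0.75  0.52  0.  ]
-1 65 [ 0.451 -0.084  0.191] [-0.82  0.32  2.42  1.71  1.03 -1.13]
-1 65 [ 0.526 -0.052  0.153] [-0.58  0.48  2.32  1.98  0.97 -1.22]
-1 65 [ 0.573 -0.032  0.207] [-0.47  0.37  2.22  1.95  0.84 -1.  ]
-1 65 [ 0.633 -0.006  0.228] [-0.35  0.39  2.09  1.97  0.74 -0.89]
-1 55 [ 0.525 -0.052  0.154] [-0.53  0.38  2.27  1.81  0.75 -0.98]
-1 55 [ 0.632 -0.007  0.229] [-0.31  0.33  2.02  1.63  0.57 -0.53]
```

```bash
sed -i 's/^Rp=\(.*\)$/Rp=\1\nC=C+Rp@np.array([.0035,-.001,0])/' h.py; python3 - <<'E'
from h import *
manip.set_gripper(0.0)
t=25; R=rot(t,-1)
manip.move_ptp(W(back([-87,-60,112],t,50)),R)
manip.move_l(W([-87,-60,109]),max_speed=.1)
f0=np.array(manip.current_force()); print(manip.current_time(),f0.round(1))
c=None
for z in np.arange(107,85,-1.5):
    manip.move_l(W([-87,-60,z]),max_speed=.03)
    f=manip.current_force()[2]-f0[2]
    print(z,manip.current_ee_pos()[2].round(4),round(f,1),round(manip.current_time(),2))
    if f>1.2 and c is None: c=z
    if f>9 or (c and c-z>8): break
p,d=manip.grab_frame("top"); cv2.imwrite("pics/top1.png",p[:,:,::-1]); np.save("top_d1.npy",d)
p,_=manip.grab_frame("side"); cv2.imwrite("pics/side1.png",p[:,:,::-1])
E
```

```text
3.8833 [-0.9  0.9  0.7]
107.0 0.1073 0.5 4.13
105.5 0.1055 -0.5 4.38
104.0 0.1039 -1.3 4.63
102.5 0.1024 -0.6 4.88
101.0 0.1009 -0.1 5.13
99.5 0.0995 0.6 5.38
98.0 0.098 2.0 5.63
96.5 0.0965 3.0 5.88
95.0 0.095 3.1 6.13
93.5 0.0935 4.2 6.38
92.0 0.092 4.1 6.63
90.5 0.0905 4.6 6.88
89.0 0.0898 16.6 7.13
```

View pics/side1.png

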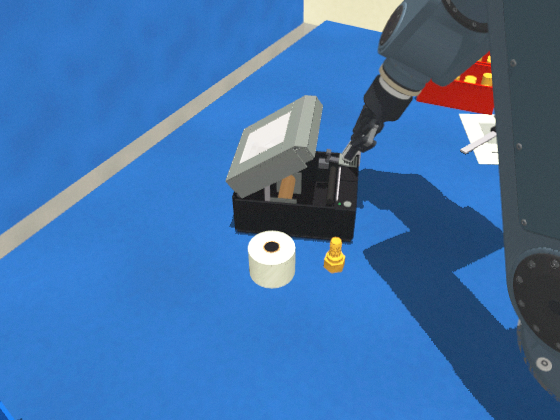

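```bash
python3 - <<'E'
from h import *
manip.move_l(W(back([-87,-60,112],25,60)),max_speed=.15)
p,_=manip.grab_frame("side"); cv2.imwrite("pics/side2.png",p[:,:,::-1])
p,d=manip.grab_frame("top"); cv2.imwrite("pics/top2.png",p[:,:,::-1])
for c in("side","top"):
    _,d=manip.grab_frame(c); Q=((cloud(c,d).reshape(-1,3)-C)@Rp)*1000
    for y in(0,30,55):
        m=(abs(Q[:,1]-y)<4)&(Q[:,2]>150)&(Q[:,0]>-60)&(Q[:,0]<110); q=Q[m]
        if len(q): i=q[:,2].argmax(); print(c,y,m.sum(),"top pt",q[i].round(),"front pt",q[q[:,0].argmin()].round())
print(manip.current_time(),manip.current_force())
E
```

```text
side 0 138 top pt [-19.   1. 211.] front pt [-35.  -3. 190.]
side 30 162 top pt [-16.  28. 212.] front pt [-34.  33. 191.]
side 55 174 top pt [-19.  51. 211.] front pt [-34.  52. 190.]
top 0 428 top pt [-21.   4. 211.] front pt [-36.  -4. 189.]
top 30 436 top pt [ -9.  33. 211.] front pt [-35.  33. 190.]
top 55 437 top pt [ -6.  57. 211.] front pt [-36.  52. 189.]
8.125 [ 0.36692156 -0.81390552 -0.34882157]
```

View pics/side2.png

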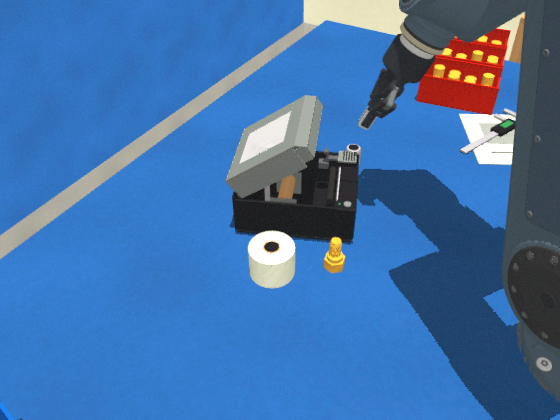

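In both side pictures the lid rests sprung up, its front corner near (310,105), and the tab is free at (350,152). The measured edge (-35, 190) mm matches 0.6 rad. Next I'll push it from below along the arc.

```bash
python3 - <<'E'
from h import *
t=65; R=rot(t,-1); y=12
manip.move_ptp(W(back(push(.6,20,t,y),t,90)),R)
f0=np.array(manip.current_force()); print(manip.current_time(),f0.round(1))
manip.move_l(W(push(.6,20,t,y)),max_speed=.12)
f=manip.current_force()-f0; print("in",f.round(1),manip.current_time())
if np.linalg.norm(f)<4:
  for th in np.arange(.6,1.46,.085):
    manip.move_l(W(push(th,0,t,y)),max_speed=.07)
    f=manip.current_force()-f0; print(round(th,2),f.round(1),round(manip.current_time(),2))
    if np.linalg.norm(f)>10: break
p,_=manip.grab_frame("side"); cv2.imwrite("pics/side3.png",p[:,:,::-1])
E
```

```text
9.2917 [0.6 0.  0.3]
in [-0.5  0.   0. ] 10.1917
0.6 [-0.5  0.4 -0.9] 10.62
0.68 [-0.8 -1.2 -0.7] 10.94
0.77 [-1.7 -0.4 -0.2] 11.26
0.85 [-0.7  0.2  0.1] 11.57
0.94 [-0.5 -0.4 -0.6] 11.89
1.02 [-0.7 -0.1  0. ] 12.21
1.11 [-0.5 -0.1  0.1] 12.53
1.19 [-1.4 -1.  -1.2] 12.84
1.28 [-0.1 -0.2 -0.1] 13.16
1.36 [-0.2 -0.4 -0.3] 13.47
1.45 [-0.7  0.3 -1. ] 13.79
```

View pics/side3.png

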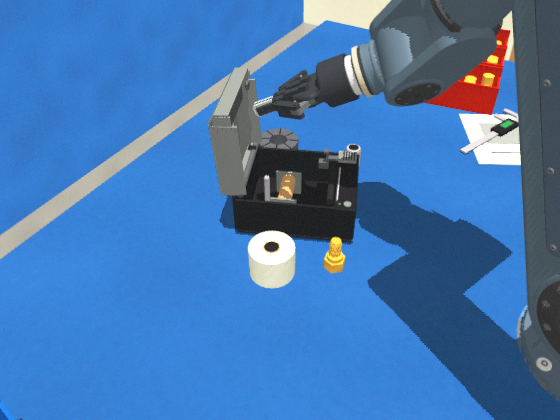

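The lid is near upright, its edge at about (240,75), with the fingertip at (258,108) still on or near it. I'll go a little further, back out and check.

```bash
python3 - <<'E'
from h import *
t=65; y=12
manip.move_l(W(push(1.55,0,t,y)),max_speed=.07); print(manip.current_force().round(1))
manip.dwell(.4)
manip.move_l(W(back(push(1.45,10,t,y),t,130)),max_speed=.15)
manip.dwell(.8)
def pts():
    _,d=manip.grab_frame("side"); Q=((cloud("side",d).reshape(-1,3)-C)@Rp)*1000
    q=Q[(abs(Q[:,1]-20)<50)&(Q[:,2]>180)&(Q[:,0]>40)&(Q[:,0]<220)]
    return q[q[:,2]>q[:,2].max()-6].mean(0).round(1),np.polyfit(q[:,2],q[:,0],1).round(3)
print(pts()); manip.dwell(.3); print(pts())
for n in("label_roll","hose_fitting","ferrule","tab_pad"): print(n,[(np.round(q["at"],3).tolist(),round(q["confidence"],2)) for q in manip.look_for("side",n)[:1]])
p,_=manip.grab_frame("side"); cv2.imwrite("pics/side4.png",p[:,:,::-1]); print(manip.current_time(),manip.current_ee_pos().round(3))
E
```

```text
[-0.  -0.4  0.5]
(array([133.5,  21.9, 254. ]), array([ 0.482, 10.512]))
(array([133.7,  22.1, 254. ]), array([ 0.482, 10.321]))
label_roll [([0.521, 0.133, 0.061], 0.58)]
hose_fitting [([0.432, 0.057, 0.031], 0.64)]
ferrule [([0.541, -0.243, 0.046], 0.47)]
tab_pad [([0.514, -0.132, 0.092], 0.79)]
17.2 [ 0.514 -0.061  0.281]
```

View pics/side4.png

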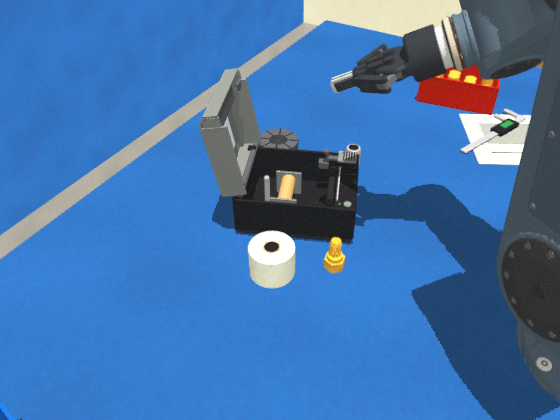

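The lid leans back past upright, its edge at z ≈ 254 mm (about 255 expected at 1.75 rad), and hasn't moved between two looks. The tab is up at (350,152), and the loose things are where they were.

```bash
python3 -c "
from bench import manip
print(manip.sign_off())"
```

```text
the job is handed in; nothing more can be done
None
```

The label printer stands fully open and still, ready for a new roll; the tab is back up, the roll, ferrule and fitting measured in place and the die looks unmoved. I handed the job in after about 17 s of the 42 s; no verdict was returned.

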